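Line up the seasonings by height on the spice board

ROBOT

A 6-joint arm with a two-finger parallel gripper is mounted at the origin on a cart in front of the work surface, level with it; the furniture and walls round the work are solid. World frame = base frame: x ahead of the robot, y to its left, z up, the work surface at z = 0. Lengths are in m, angles in rad, forces in N, time in s.
With the tool pointing down it reaches from about 0.35 to 0.975 m from the base axis. Payload 4.9 kg.
Tool frame: the origin (TCP) lies at the very end of the fingers, on their centre line; the grasp point (between the pads) lies 19 mm behind it; z points along the fingers, y is the line along which they close (so a half turn about z gives the same grasp; the last joint's range is limited). The gripper opens to 85 mm and grips with 20 to 120 N. Pads are 22 mm wide; open, the fingers measure 114 mm over their backs; the gripper's body (76 mm by 85 mm) begins 54 mm behind the grasp point. The pads swing forward as they close: fully open they stand 13 mm farther back than shut.
Start: joints at [-1.452, 0.053, 1.613, -0, 1.476, -0.119], TCP at [0.147, -0.607, 0.206] pointing down, gripper open.
Joint ranges: [-3.01, 3.01], [-1.01, 2.22], [0.06, 2.58], [-1.02, 4.17], [0.09, 2.62], [-3.14, 3.14]. Speed limits (rad/s): [2.57, 2.57, 3.14, 3.14, 3.14, 3.14].

INTERFACE

Orientations are given as a unit quaternion [w, x, y, z].
In Python, from plant import state, optics, ticket, nets gives the robot as it stands. The module is installed in compiled form; this text tells all that it offers.
- The arm moves only by the shell command python3 -m inch 'ROWS' [OPENING]. ROWS is JSON, a list of rows, each an object of numbers: "dx", "dy", "dz": the shift along the tool's x, y, z as a fraction of full scale; "rx", "ry", "rz": the turn, a rotation vector about the tool's x, y, z as a fraction of full scale. In form: [{"dx": .., "dy": .., "dz": .., "rx": .., "ry": .., "rz": ..}, ...]. A call has 1 to 5 rows; each row is the pose to reach, as a shift and turn from the pose commanded when the call began, along the tool's axes at that moment; what a row does not reach only later rows make up. Full scale, the value 1, is 0.8 m for a shift and 1.5 rad for a turn. A row lasts 1/10 s, in which the tool goes at most 50 mm and 8.59 degrees, less where a joint would pass 70% of its speed; a pose out of reach is approached as far as the arm can. A call with a number of a shift or a turn outside -1 to 1 is refused whole. A call with a gripper value outside its range is refused whole. OPENING is the opening, from -1 (shut) to 1 (fully open), set as the call begins (- or left out, the last holds). The fingers move at their own pace and stop on an object; the grip force is fixed at half the most. Time passes only in rows, so rows that repeat a pose let the fingers close. It gives the time, the measured TCP pose, the force, the opening and the grip force at its end, in the units of the state.
- state(): the state, without advancing time (a new reading comes with each control period).
- optics.grab_frame(name): name is "scene" or "side" or "wrist"; returns the picture (400x640x3 uint8, red, green, blue); there is no depth.
- optics.camera_info(name): a dict with "fx", "fy", "cx", "cy" (pixels), "R" (3x3) and "t" (3): a world point X has camera coordinates R X + t. Camera axes: x right, y down, z forward; pixel columns grow to the right and rows downward; lengths in m; the calibration is good to about 2 mm. A picture is of the moment at which its call begins: read the wrist's pose just before it. camera_info takes no time and is no camera call; for the wrist camera it gives the pose at the moment of the call.
- ticket.job_done(): hands the job in; it is judged then, once.
Trained networks look in the newest picture that a camera, given by its name, has taken for a name from the list of things; names that differ only in an ending like _2 or _b are one class to them, and where a whole thing is asked for, a point or a joint stands for the part that bears it (a point fixed in the world has none). Each returns a list of dicts, best first, with "confidence" (0 to 1); they miss things now and then, are a little off and sometimes report something else, mostly with a low value. They report only what shows in the picture. A call takes as long as a camera call. They do not tell look-alikes from the thing itself.
- nets.boxes_of(camera, name): "bbox" ([centre column, centre row, width, height] in pixels, round what is visible of it).
- nets.outline_of(camera, name): "pixels" (400x640 bool, what is visible of it) and "bbox" ([centre column, centre row, width, height] in pixels, round what is visible of it).
The state is a dict: "time": time; "joint_pos": joint angles; "joint_vel": joint speeds; "joint_efforts": joint torques, N m; "tool_pos": TCP position; "tool_rot": TCP orientation; "contact_force": force on the tool from outside, world axes, zero at the start; "ft_torque": the same for the moment, N m; "gripper_width": opening from 0.0 (shut) to 1.0 (fully open); "grasp_force": force on a finger pad.
Only numpy, scipy, OpenCV 4.12 (cv2) and the standard library are available. Lean on these libraries where they do the work, as an engineer would, in place of code of your own. Each camera call takes 0.05 s, during which the arm holds its last target. There are 200 camera calls.

TASK

Tidy the seasonings onto the wooden spice board: stand the pepper mill, the spice jar with the yellow lid, the salt shaker and the squat jar with the black lid upright, one in the middle of each cork pad, in order of height with the tallest on the pad beside the kitchen timer and the shortest on the pad beside the yoghurt pot. Knock none of them over, and leave the timer and the yoghurt pot standing where they are.

Things in the scene. Friction and masses are not known exactly. Their poses are not given: they have to be found in the camera images.
- mill_centre (a point): The turned dark-brown wooden pepper mill with a small pale knob on top: 135 mm high, round, 58 mm across, its waisted body grips like a smooth column about 54 to 58 mm across. Stands upright and loose on the worktop (z = 0). The point is its centre, half-way up (67.5 mm above its underside), z up along its axis.
- spice_jar_centre (a point): The glass spice jar with a yellow screw lid: 100 mm high, round, 45 mm across, the lid is as wide as the body. Stands upright and loose on the worktop (z = 0). The point is its centre, half-way up (50 mm above its underside), z up along its axis.
- salt_centre (a point): The clear glass salt shaker with a domed grey top, a little lower than the spice jar: 90 mm high, round, 44 mm across, body 44 mm across up to about 65 mm, top 34 mm across. Stands upright and loose on the worktop (z = 0). The point is its centre, half-way up (45 mm above its underside), z up along its axis.
- jar_centre (a point): The squat little glass jar with a black lid: 66 mm high, round, 51 mm across. Stands upright and loose on the worktop (z = 0). The point is its centre, half-way up (33 mm above its underside), z up along its axis.
- pad_1: Round cork pad, 72 mm across and 3 mm thick, glued on a fixed low wooden board (105 x 370 mm, top 14 mm above the worktop): one end pad, number 1 counted from one fixed end of the board along its +y direction. The four pads lie in a straight row, 90 mm from centre to centre. Origin: centre of the pad's underside, so that its top is 3 mm higher (17 mm above the worktop); y points along the row toward the pads of higher number, x across it, z up.
- pad_2: Round cork pad, 72 mm across and 3 mm thick, glued on a fixed low wooden board (105 x 370 mm, top 14 mm above the worktop): an inner pad, number 2 counted from one fixed end of the board along its +y direction. The four pads lie in a straight row, 90 mm from centre to centre. Origin: centre of the pad's underside, so that its top is 3 mm higher (17 mm above the worktop); y points along the row toward the pads of higher number, x across it, z up.
- pad_3: Round cork pad, 72 mm across and 3 mm thick, glued on a fixed low wooden board (105 x 370 mm, top 14 mm above the worktop): an inner pad, number 3 counted from one fixed end of the board along its +y direction. The four pads lie in a straight row, 90 mm from centre to centre. Origin: centre of the pad's underside, so that its top is 3 mm higher (17 mm above the worktop); y points along the row toward the pads of higher number, x across it, z up.
- pad_4: Round cork pad, 72 mm across and 3 mm thick, glued on a fixed low wooden board (105 x 370 mm, top 14 mm above the worktop): one end pad, number 4 counted from one fixed end of the board along its +y direction. The four pads lie in a straight row, 90 mm from centre to centre. Origin: centre of the pad's underside, so that its top is 3 mm higher (17 mm above the worktop); y points along the row toward the pads of higher number, x across it, z up.
- timer: Wind-up kitchen timer, red base and cream top, 63 mm across, 60 mm high, standing loose just past one end of the board (105 mm from the centre of the end pad), at either end. It shows which end is for the tallest; it stays there. Origin: centre of its underside.
- yoghurt: White yoghurt pot, 72 mm across, 71 mm high, standing loose just past the other end of the board (105 mm from the centre of the end pad); it stays there. Origin: centre of its underside.
Mind the look-alikes: they are no part of the job. Leave any pink look-alike of the timer alone.

How it is judged:
By the outcome, as a careful person would: the job done as asked, in the order asked, and still so for the second after the job is handed in, with the robot touching nothing.
It also fails if it takes over 104 s, if anything falls off the work surface, if the arm or the gripper's body presses on something with over 40 N, if the wrist force passes 120 N, or if a joint passes its speed limit or range.

## Working session

There is one attempt and no reset: what is moved stays moved. The work goes in short steps, Python scripts to look and compute and a shell command to move; the robot and the scene stay as the last step left them, time stands still between calls to the robot, and variables do not carry over. Pictures are saved under pics/ and viewed, at most 14 in all, crops included, and the job is handed in when it is done.

```bash
mkdir -p pics
python3 - <<'E'
from plant import state, optics, nets
import cv2,numpy as np
for c in ("scene","side"):
    im=optics.grab_frame(c); cv2.imwrite(f"pics/{c}0.png",im[:,:,::-1])
    i=optics.camera_info(c); print(c,i["fx"],i["fy"],i["cx"],i["cy"],np.round(i["R"],3).tolist(),np.round(i["t"],3).tolist())
    for n in ["mill_centre","spice_jar_centre","salt_centre","jar_centre","pad_1","timer","yoghurt"]:
        print(n,[(round(d["confidence"],2),np.round(d["bbox"]).astype(int).tolist()) for d in nets.boxes_of(c,n)][:6])
s=state();print(s["time"],s["tool_pos"],s["tool_rot"],s["gripper_width"])
E
```

```text
scene 448.56708747142216 448.56708747142216 318.452133015597 200.89445932521485 [[-0.508, -0.861, 0.015], [-0.464, 0.259, -0.847], [0.726, -0.437, -0.531]] [0.335, 0.301, 0.822]
mill_centre [(0.57, [271, 254, 26, 58])]
spice_jar_centre []
salt_centre [(0.57, [383, 221, 15, 32])]
jar_centre [(0.71, [333, 242, 20, 31])]
pad_1 [(0.81, [274, 216, 24, 14]), (0.8, [339, 203, 27, 16]), (0.62, [242, 221, 26, 19])]
timer [(0.73, [392, 180, 22, 23]), (0.72, [372, 196, 23, 24])]
yoghurt [(0.7, [199, 220, 30, 35])]
side 454.9802635589138 454.9802635589138 315.03212875619266 193.23782231481474 [[0.983, -0.18, 0.024], [-0.078, -0.534, -0.842], [0.165, 0.826, -0.539]] [-0.529, 0.145, 0.929]
mill_centre [(0.79, [256, 162, 21, 48])]
spice_jar_centre [(0.57, [288, 295, 34, 63])]
salt_centre [(0.79, [272, 246, 24, 43])]
jar_centre [(0.89, [264, 210, 25, 36])]
pad_1 [(0.93, [343, 240, 33, 23]), (0.8, [342, 177, 25, 14]), (0.73, [345, 214, 31, 17]), (0.65, [343, 196, 31, 15])]
timer [(0.9, [346, 269, 34, 36]), (0.77, [385, 306, 32, 38]), (0.28, [343, 216, 35, 22])]
yoghurt [(0.76, [341, 151, 21, 33])]
0.8 [ 0.14720291 -0.60740948  0.2057359 ] [ 2.52418932e-05  9.92945147e-01  1.18574598e-01 -5.75817431e-07] 1.0000276579191651
```

Run:
```python
import cv2
a=cv2.imread("pics/scene0.png")[120:320,150:470];b=cv2.imread("pics/side0.png")[120:340,200:440]
cv2.imwrite("pics/a1.png",cv2.resize(a,None,fx=2.5,fy=2.5,interpolation=cv2.INTER_CUBIC))
cv2.imwrite("pics/b1.png",cv2.resize(b,None,fx=2.7,fy=2.7,interpolation=cv2.INTER_CUBIC))
```

```text
(no output)
```

View pics/a1.png

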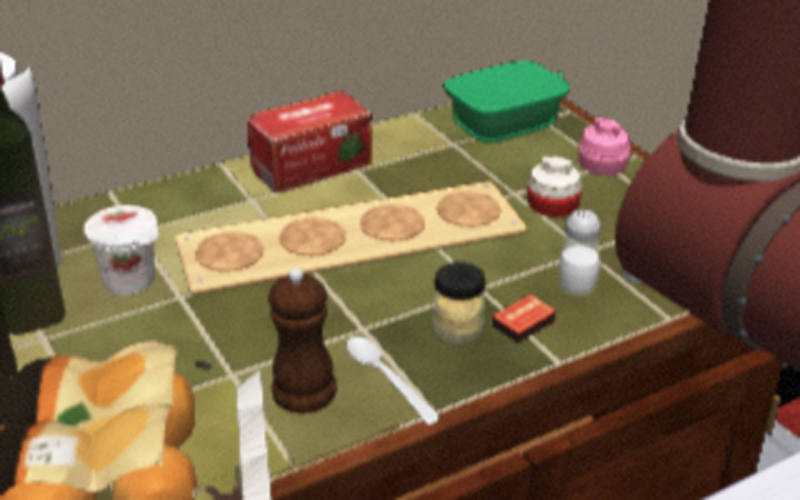

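View pics/b1.png

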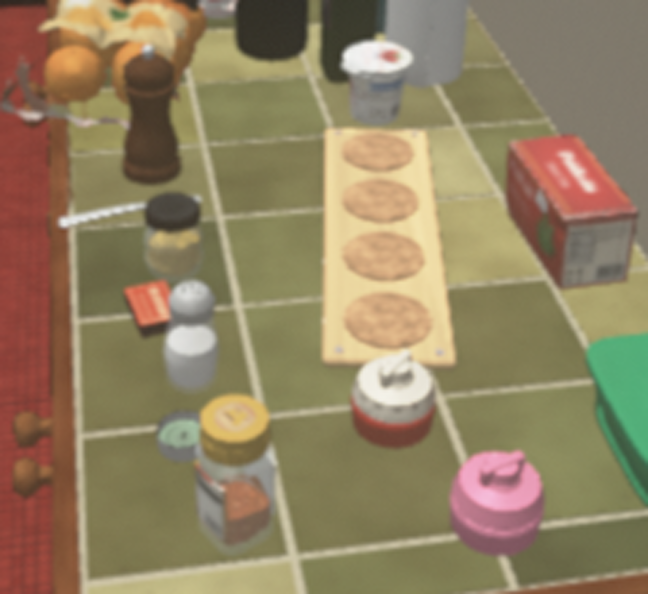

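The side picture shows everything. The mill is at (256,162), the black-lid jar at (264,210), the salt shaker at (272,246) and the yellow-lid jar at (288,295). The real timer, red and cream, is at (346,269) beside the near end pad, and its pink look-alike is at (385,306), so I'll leave that one alone. The yoghurt pot is at (341,151). Each seasoning appears only once.

```bash
cat > h.py <<'E'
import numpy as np
from plant import state, optics, nets
from scipy.optimize import least_squares
from scipy.spatial.transform import Rotation as Ro
DIM=dict(mill_centre=(.135,.029),spice_jar_centre=(.1,.0225),salt_centre=(.09,.022),jar_centre=(.066,.0255),timer=(.06,.0315),yoghurt=(.071,.036))
def proj(i,P):
    c=P@np.array(i["R"]).T+i["t"]; return np.c_[i["fx"]*c[:,0]/c[:,2]+i["cx"],i["fy"]*c[:,1]/c[:,2]+i["cy"]]
def cyl(x,y,h,r,z0=0):
    a=np.linspace(0,6.283,40); return np.vstack([np.c_[x+r*np.cos(a),y+r*np.sin(a),0*a+z] for z in (z0,z0+h)])
def bb(i,P):
    p=proj(i,P); lo,hi=p.min(0),p.max(0); return np.r_[(lo+hi)/2]
def fit(obs,h,r,z0=0,g=(.5,0)):
    f=lambda q:np.concatenate([bb(i,cyl(*q,h,r,z0))-b[:2] for i,b in obs])
    s=least_squares(f,g,loss="soft_l1"); return s.x,np.abs(s.fun).max()
def go(x,y,z,yaw=None):
    "fractions from current pose"
    s=state(); R=Ro.from_quat(np.r_[s["tool_rot"][1:],s["tool_rot"][0]]); d=R.inv().apply(np.array([x,y,z])-s["tool_pos"])/.8
    cy=np.arctan2(*R.as_matrix()[[1,0],0]); out=[round(float(v),4) for v in d]
    return out+([round(float(-(yaw-cy)/1.5),4)] if yaw is not None else [])
E
python3 - <<'E'
from h import *
C={c:optics.camera_info(c) for c in("scene","side")}
O=dict(mill_centre=dict(scene=[271,254],side=[256,162]),spice_jar_centre=dict(side=[288,295]),salt_centre=dict(scene=[383,221],side=[272,246]),jar_centre=dict(scene=[333,242],side=[264,210]),timer=dict(scene=[372,196],side=[346,269]),yoghurt=dict(scene=[199,220],side=[341,151]))
for n,o in O.items():
    q,e=fit([(C[c],np.array(b)) for c,b in o.items()],*DIM[n]); print(n,q.round(4),round(e,1))
p=[]
for c,bs in dict(side=[[343,240],[345,214],[343,196],[342,177]]).items():
    for b in bs: print("pad",fit([(C[c],np.array(b))],.003,.036,.014)[0].round(4))
# pads by row fit with crop-read ellipse centres, both cameras
S=np.array([[388,320],[384,256],[380,200],[378,151]])/2.7+[200,120]; A=np.array([[470,209],[393,222],[313,236],[229,250]])/2.5+[150,120]
def f(q):
    k=np.arange(4)[:,None]*.09*np.array([[np.cos(q[2]),np.sin(q[2]),0]]); P=np.r_[q[:2],.017]+k
    return np.r_[proj(C["side"],P)-S,proj(C["scene"],P)-A].ravel()
s=least_squares(f,[.65,-.2,1.5]); print(s.x.round(4),np.abs(s.fun).max())
print(state()["time"])
E
```

```text
mill_centre [0.4272 0.2578] 2.5
spice_jar_centre [ 0.4498 -0.2105] 0.0
salt_centre [ 0.4367 -0.0593] 2.7
jar_centre [0.433  0.0933] 2.4
timer [ 0.5745 -0.1307] 3.9
yoghurt [0.6743 0.3445] 0.6
pad [ 0.5938 -0.03  ]
pad [0.6213 0.065 ]
pad [0.6347 0.142 ]
pad [0.6538 0.2337]
[ 0.5952 -0.0249  1.374 ] 1.4754577899969377
0.8
```

```bash
python3 -c "
from h import *
print(go(.45,-.21,.25,1.374))"
```

```text
[0.4848, -0.3937, -0.0554, -0.7575]
```

```bash
python3 -m inch '[{"dx":0.485,"dy":-0.394,"dz":-0.055,"rz":-0.757},{"dx":0.485,"dy":-0.394,"dz":-0.055,"rz":-0.757},{"dx":0.485,"dy":-0.394,"dz":-0.055,"rz":-0.757},{"dx":0.485,"dy":-0.394,"dz":-0.055,"rz":-0.757},{"dx":0.485,"dy":-0.394,"dz":-0.055,"rz":-0.757}]' 1; python3 -c "
from h import *
print(go(.45,-.21,.25,1.374))"
```

```text
[0.4848, -0.3937, -0.0554, -0.7575]validation failed for argument at $[0]...
```

```bash
python3 -m inch '[{"dx":0.485,"dy":-0.394,"dz":-0.055,"rx":0,"ry":0,"rz":-0.757},{"dx":0.485,"dy":-0.394,"dz":-0.055,"rx":0,"ry":0,"rz":-0.757},{"dx":0.485,"dy":-0.394,"dz":-0.055,"rx":0,"ry":0,"rz":-0.757},{"dx":0.485,"dy":-0.394,"dz":-0.055,"rx":0,"ry":0,"rz":-0.757},{"dx":0.485,"dy":-0.394,"dz":-0.055,"rx":0,"ry":0,"rz":-0.757}]' 1; python3 -c "
from h import *
print(go(.45,-.21,.25,1.374))"
```

```text
time: 1.3
tool_pos: [0.2989, -0.4076, 0.228]
tool_rot: [0.0, 0.879, 0.477, 0.0]
contact_force: [1.0, -0.1, 0.6]
gripper_width: 0.999
grasp_force: 0.0
[0.3101, 0.0234, -0.0276, -0.2538]
```

```bash
python3 -m inch '[{"dx":0.310,"dy":0.023,"dz":-0.028,"rx":0,"ry":0,"rz":-0.254},{"dx":0.310,"dy":0.023,"dz":-0.028,"rx":0,"ry":0,"rz":-0.254},{"dx":0.310,"dy":0.023,"dz":-0.028,"rx":0,"ry":0,"rz":-0.254},{"dx":0.310,"dy":0.023,"dz":-0.028,"rx":0,"ry":0,"rz":-0.254},{"dx":0.310,"dy":0.023,"dz":-0.028,"rx":0,"ry":0,"rz":-0.254}]' 1
cat >> h.py <<'E'
from cv2 import imwrite
def look(n,tag=None,z0=0):
    i=optics.camera_info("wrist"); im=optics.grab_frame("wrist")
    if tag: imwrite(f"pics/{tag}.png",im[:,:,::-1])
    b=[(d["confidence"],d["bbox"]) for d in nets.boxes_of("wrist",n)]
    s=state(); C=-np.array(i["R"]).T@i["t"]; print("cam",C.round(3))
    for c,x in b[:3]:
        h,r=DIM.get(n,(.003,.036))
        if n.startswith("pad"): z0=.014
        try:q,e=fit([(i,np.array(x))],h,r,z0,s["tool_pos"][:2]); print(n,round(c,2),np.round(x).tolist(),q.round(4),round(e,1))
        except Exception as E: print(E)
E
python3 -c "
from h import *
look('spice_jar_centre','w1'); look('pad_1');print(go(.45,-.21,.25,1.374),state()['time'])"
```

```text
time: 1.8
tool_pos: [0.4509, -0.2106, 0.2507]
tool_rot: [0.001, 0.775, 0.632, 0.0]
contact_force: [1.1, -0.1, 0.1]
gripper_width: 1.003
grasp_force: 0.0
cam [ 0.469 -0.131  0.42 ]
spice_jar_centre 0.55 [317.0, 176.0, 43.0, 60.0] [ 0.4488 -0.2145] 0.0
cam [ 0.47  -0.129  0.421]
pad_1 0.82 [413.0, 10.0, 54.0, 17.0] [ 0.5941 -0.0542] 0.0
[0.0018, -0.0009, 0.0002, -0.0016] 2.0
```

View pics/w1.png

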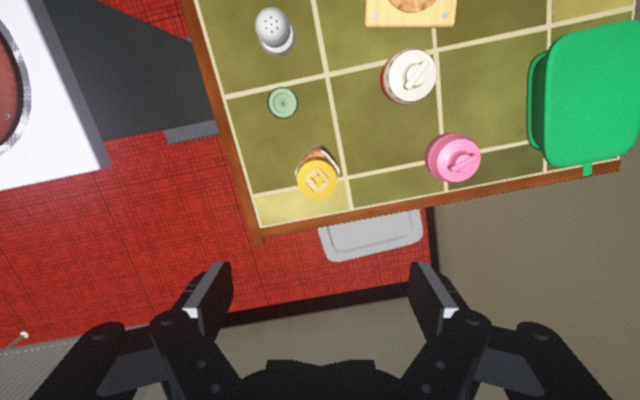

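The wrist picture shows the yellow lid at (317,178), in line with the fingers (column about 320). The pink and real timers are well clear to the right. I'll descend and grasp.

```bash
python3 -m inch '[{"dx":-0.003,"dy":-0.002,"dz":0.06,"rx":0,"ry":0,"rz":0},{"dx":-0.003,"dy":-0.002,"dz":0.12,"rx":0,"ry":0,"rz":0},{"dx":-0.003,"dy":-0.002,"dz":0.18,"rx":0,"ry":0,"rz":0},{"dx":-0.003,"dy":-0.002,"dz":0.23,"rx":0,"ry":0,"rz":0},{"dx":-0.003,"dy":-0.002,"dz":0.26,"rx":0,"ry":0,"rz":0}]' 1
python3 -m inch '[{"dx":0,"dy":0,"dz":0,"rx":0,"ry":0,"rz":0},{"dx":0,"dy":0,"dz":0,"rx":0,"ry":0,"rz":0},{"dx":0,"dy":0,"dz":0,"rx":0,"ry":0,"rz":0},{"dx":0,"dy":0,"dz":0,"rx":0,"ry":0,"rz":0},{"dx":0,"dy":0,"dz":0,"rx":0,"ry":0,"rz":0}]' -1
```

```text
time: 2.5
tool_pos: [0.4446, -0.2145, 0.0378]
tool_rot: [-0.003, 0.776, 0.631, -0.001]
contact_force: [0.5, 0.4, 0.7]
gripper_width: 1.004
grasp_force: 0.0
time: 3.0
tool_pos: [0.4495, -0.2158, 0.0447]
tool_rot: [0.002, 0.775, 0.632, 0.0]
contact_force: [-1.2, -0.1, 6.8]
gripper_width: 0.522
grasp_force: 58.1
```

```bash
python3 -m inch '[{"dx":0,"dy":0,"dz":-0.05,"rx":0,"ry":0,"rz":0},{"dx":0,"dy":0,"dz":-0.1,"rx":0,"ry":0,"rz":0},{"dx":0,"dy":0,"dz":-0.15,"rx":0,"ry":0,"rz":0},{"dx":0,"dy":0,"dz":-0.2,"rx":0,"ry":0,"rz":0},{"dx":0,"dy":0,"dz":-0.2,"rx":0,"ry":0,"rz":0}]'
python3 -c "
from h import *
print(go(.6128,.0634,.2,1.374))"
```

```text
time: 3.5
tool_pos: [0.4514, -0.2165, 0.2103]
tool_rot: [0.007, 0.775, 0.632, 0.002]
contact_force: [1.2, 1.0, -0.0]
gripper_width: 0.516
grasp_force: 57.6
[0.3833, 0.1274, 0.0125, -0.0033]
```

```bash
python3 -m inch '[{"dx":0.048,"dy":0.016,"dz":0,"rx":0,"ry":0,"rz":0},{"dx":0.096,"dy":0.032,"dz":0,"rx":0,"ry":0,"rz":0},{"dx":0.144,"dy":0.048,"dz":0,"rx":0,"ry":0,"rz":0},{"dx":0.192,"dy":0.064,"dz":0,"rx":0,"ry":0,"rz":0},{"dx":0.24,"dy":0.08,"dz":0,"rx":0,"ry":0,"rz":0}]'
python3 -m inch '[{"dx":0.048,"dy":0.016,"dz":0,"rx":0,"ry":0,"rz":0},{"dx":0.096,"dy":0.032,"dz":0,"rx":0,"ry":0,"rz":0},{"dx":0.13,"dy":0.044,"dz":0,"rx":0,"ry":0,"rz":0},{"dx":0.143,"dy":0.047,"dz":0,"rx":0,"ry":0,"rz":0},{"dx":0.143,"dy":0.047,"dz":0,"rx":0,"ry":0,"rz":0}]'
python3 -c "
from h import *
look('pad_1','w2');look('spice_jar_centre');print(go(.6128,.0634,.1,1.374),state()['tool_pos'])"
```

```text
time: 4.0
tool_pos: [0.5495, -0.0374, 0.2013]
tool_rot: [-0.0, 0.775, 0.632, -0.0]
contact_force: [0.6, 0.6, -2.2]
gripper_width: 0.522
grasp_force: 57.5
time: 4.5
tool_pos: [0.6087, 0.0664, 0.2011]
tool_rot: [-0.0, 0.774, 0.633, -0.001]
contact_force: [-0.5, -0.4, -1.6]
gripper_width: 0.519
grasp_force: 57.5
cam [0.627 0.146 0.37 ]
pad_1 0.84 [327.0, 92.0, 68.0, 70.0] [0.6347 0.1512] 0.0
pad_1 0.82 [326.0, 169.0, 61.0, 53.0] [0.6178 0.0677] 0.0
pad_1 0.67 [327.0, 19.0, 68.0, 35.0] [0.6482 0.219 ] 0.0
cam [0.627 0.144 0.371]
spice_jar_centre 0.88 [323.0, 250.0, 103.0, 156.0] [ 0.5973 -0.0134] 0.0
[0.0002, 0.0056, 0.1274, -0.0044] [0.6084325  0.06419023 0.20190334]
```

View pics/w2.png

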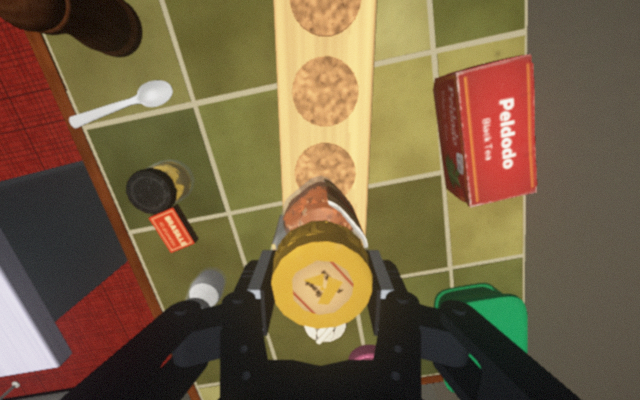

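```bash
python3 -c "
from h import *
s=state()['tool_pos'];print(s,go(.6155,.0632,.062,1.374))
i=optics.camera_info('wrist');print(fit([(i,np.array([323,250]))],.1,.0225,s[2]-.0437,s[:2]))"
```

```text
[0.6084325  0.06419023 0.20190334] [0.0007, 0.0089, 0.1749, -0.0044]
(array([0.61306549, 0.07163492]), np.float64(6.622258297284134e-11))
```

```bash
python3 -c "
from h import *
for k in range(4):
    i=optics.camera_info('wrist');b=nets.boxes_of('wrist','spice_jar_centre') if k==3 else optics.grab_frame('wrist'); s=state();print(s['tool_pos'].round(4) if hasattr(s['tool_pos'],'round') else s['tool_pos'],s['tool_rot'],s['joint_vel'])
x=b[0]['bbox'];print(x)
s=state()['tool_pos']
for d in (0,.004,.008):
  p=proj(i,cyl(s[0]+d*.1955,s[1]+d*.98,.1,.0225,s[2]-.0437));print(d,p.min(0),p.max(0), p[:40].mean(0),p[40:].mean(0))
"
```

```text
[0.6085 0.0642 0.202 ] [ 8.11559740e-05  7.75310938e-01  6.31579711e-01 -1.08536379e-04] [ 0.00035534 -0.00144879 -0.00372157  0.00146001 -0.00138098  0.00248553]
[0.6086 0.0643 0.2021] [ 1.23298901e-04  7.75295870e-01  6.31598210e-01 -4.93662970e-07] [ 0.00215424  0.00122536 -0.00432762  0.00084021  0.00116196  0.00154761]
[0.6087 0.0644 0.2022] [1.19779059e-04 7.75249427e-01 6.31655215e-01 2.89141369e-05] [ 3.73624236e-03  2.21743348e-03 -4.42711254e-03 -1.95266613e-04
 -1.94215303e-05  2.89314791e-03]
[0.6087 0.0646 0.2022] [9.59631883e-05 7.75183291e-01 6.31736378e-01 6.49315111e-05] [ 0.00552863  0.00326045 -0.00287553 -0.00038091 -0.00146068 -0.0001979 ]
[321.6, 252.9, 98.1, 155.0]
0 [264.00707906 185.90724853] [368.02771147 339.47903606] [318.39050458 214.50510671] [317.30460166 296.21131144]
0.004 [263.40740387 180.50968655] [368.4310576  332.35232317] [318.34680479 209.43130392] [317.21892452 288.25750119]
0.008 [262.79605137 175.04940371] [368.84225807 325.09431796] [318.3026128  204.30031121] [317.13157778 280.14843376]
```

```bash
python3 -m inch '[{"dx":-0.006,"dy":0.007,"dz":0.05,"rx":0,"ry":0,"rz":-0.004},{"dx":-0.006,"dy":0.007,"dz":0.1,"rx":0,"ry":0,"rz":-0.004},{"dx":-0.006,"dy":0.007,"dz":0.14,"rx":0,"ry":0,"rz":-0.004},{"dx":-0.006,"dy":0.007,"dz":0.168,"rx":0,"ry":0,"rz":-0.004},{"dx":-0.006,"dy":0.007,"dz":0.168,"rx":0,"ry":0,"rz":-0.004}]'
python3 -m inch '[{"dx":0,"dy":0,"dz":0,"rx":0,"ry":0,"rz":0},{"dx":0,"dy":0,"dz":0,"rx":0,"ry":0,"rz":0}]'
python3 -c "
from h import *
print(state()['contact_force'])
C={c:optics.camera_info(c) for c in('scene','side')}
for c in C:
  optics.grab_frame(c);b=nets.boxes_of(c,'spice_jar_centre');p=nets.boxes_of(c,'pad_1')
  for d in b[:1]:print(c,d['confidence'],np.round(d['bbox'],1),fit([(C[c],np.array(d['bbox']))],.1,.0225,.02))
  for d in p:print('  pad',d['confidence'],np.round(d['bbox'],1),fit([(C[c],np.array(d['bbox']))],.003,.036,.014)[0].round(4))
"
```

```text
time: 5.4
tool_pos: [0.6111, 0.0591, 0.0643]
tool_rot: [-0.002, 0.773, 0.634, -0.002]
contact_force: [0.9, -0.2, -1.0]
gripper_width: 0.515
grasp_force: 59.5
time: 5.6
tool_pos: [0.6147, 0.0594, 0.0697]
tool_rot: [0.001, 0.773, 0.634, 0.001]
contact_force: [-0.1, 0.4, -0.5]
gripper_width: 0.518
grasp_force: 59.5
[-0.0547272   0.44968052 -0.54297086]
scene 0.56 [308.2 192.6  24.6  39.9] (array([0.60367509, 0.06639641]), np.float64(8.549534413759829e-10))
  pad 0.84 [274.5 214.4  27.3  14.6] [0.629  0.1553]
  pad 0.72 [337.2 201.1  23.2  14.6] [ 0.6036 -0.0277]
  pad 0.68 [241.4 219.1  26.9  15.1] [0.6515 0.2408]
  pad 0.62 [308.6 210.2  29.7  11. ] [0.6023 0.0656]
side 0.65 [342.8 192.7  28.4  51.2] (array([0.61399049, 0.07265726]), np.float64(7.105427357601002e-13))
  pad 0.82 [343.1 216.7  31.2  14.7] [0.6143 0.055 ]
  pad 0.7 [343.4 239.2  28.9  22.9] [ 0.5954 -0.0274]
  pad 0.39 [330.9 196.1   8.2  10. ] [0.6045 0.146 ]
```

```bash
python3 -m inch '[{"dx":0,"dy":0,"dz":0.006,"rx":0,"ry":0,"rz":0},{"dx":0,"dy":0,"dz":0.009,"rx":0,"ry":0,"rz":0},{"dx":0,"dy":0,"dz":0.009,"rx":0,"ry":0,"rz":0},{"dx":0,"dy":0,"dz":0.009,"rx":0,"ry":0,"rz":0}]'
python3 -c "
from h import *
import cv2
s=optics.grab_frame('side')[140:260,280:420];w=optics.grab_frame('scene')[140:260,240:380]
cv2.imwrite('pics/c1.png',cv2.resize(np.hstack([s,w])[:,:,::-1],None,fx=2.85,fy=2.85,interpolation=cv2.INTER_CUBIC));print(state()['tool_pos'],state()['contact_force'])"
```

```text
time: 6.3
tool_pos: [0.6139, 0.0597, 0.0617]
tool_rot: [0.0, 0.773, 0.635, 0.0]
contact_force: [-2.0, 0.7, 5.7]
gripper_width: 0.52
grasp_force: 61.1
[0.61383363 0.05972991 0.06159623] [-3.50946739  0.03907717  4.99230365]
```

View pics/c1.png

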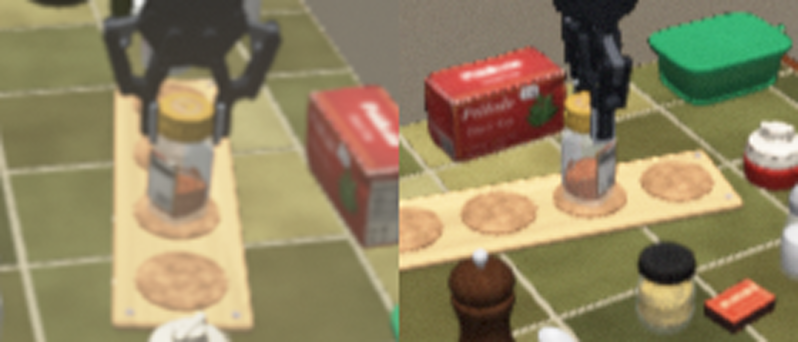

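The jar stands upright on the second pad from the timer. In the scene crop its base is at (588,197) and the pad centre at (590,198), so I'll release it.

```bash
python3 -m inch '[{"dx":0,"dy":0,"dz":-0.001,"rx":0,"ry":0,"rz":0},{"dx":0,"dy":0,"dz":-0.001,"rx":0,"ry":0,"rz":0},{"dx":0,"dy":0,"dz":-0.001,"rx":0,"ry":0,"rz":0},{"dx":0,"dy":0,"dz":-0.001,"rx":0,"ry":0,"rz":0},{"dx":0,"dy":0,"dz":-0.001,"rx":0,"ry":0,"rz":0}]' 1
python3 -m inch '[{"dx":0,"dy":0,"dz":-0.03,"rx":0,"ry":0,"rz":0},{"dx":0,"dy":0,"dz":-0.08,"rx":0,"ry":0,"rz":0},{"dx":0,"dy":0,"dz":-0.14,"rx":0,"ry":0,"rz":0},{"dx":0,"dy":0,"dz":-0.2,"rx":0,"ry":0,"rz":0},{"dx":0,"dy":0,"dz":-0.23,"rx":0,"ry":0,"rz":0}]'
python3 -c "
from h import *
print(go(.4367,-.0593,.22,1.374))"
```

```text
time: 6.9
tool_pos: [0.6133, 0.0596, 0.061]
tool_rot: [-0.0, 0.773, 0.635, -0.0]
contact_force: [1.2, 0.6, 0.2]
gripper_width: 1.001
grasp_force: 0.0
time: 7.4
tool_pos: [0.6153, 0.0596, 0.2512]
tool_rot: [0.003, 0.773, 0.635, 0.003]
contact_force: [0.8, -0.2, 0.1]
gripper_width: 1.005
grasp_force: 0.0
[-0.1893, -0.1904, 0.0374, 0.0005]
```

```bash
python3 -m inch '[{"dx":-0.045,"dy":-0.045,"dz":0,"rx":0,"ry":0,"rz":0},{"dx":-0.09,"dy":-0.09,"dz":0,"rx":0,"ry":0,"rz":0},{"dx":-0.135,"dy":-0.135,"dz":0.01,"rx":0,"ry":0,"rz":0},{"dx":-0.18,"dy":-0.18,"dz":0.03,"rx":0,"ry":0,"rz":0},{"dx":-0.189,"dy":-0.19,"dz":0.037,"rx":0,"ry":0,"rz":0}]'
python3 -m inch '[{"dx":0,"dy":0,"dz":0,"rx":0,"ry":0,"rz":0},{"dx":0,"dy":0,"dz":0,"rx":0,"ry":0,"rz":0},{"dx":0,"dy":0,"dz":0,"rx":0,"ry":0,"rz":0}]'
python3 -c "
from h import *
look('salt_centre','w3');s=state();print(s['tool_pos'],s['tool_rot'])"
```

```text
time: 7.9
tool_pos: [0.4319, -0.0603, 0.2142]
tool_rot: [-0.0, 0.774, 0.634, -0.001]
contact_force: [0.9, 0.3, -1.4]
gripper_width: 1.0
grasp_force: 0.0
time: 8.2
tool_pos: [0.436, -0.0588, 0.2165]
tool_rot: [0.0, 0.773, 0.635, 0.0]
contact_force: [-0.6, -0.4, -0.1]
gripper_width: 1.001
grasp_force: 0.0
cam [0.453 0.021 0.386]
salt_centre 0.64 [316.0, 173.0, 34.0, 48.0] [ 0.4347 -0.053 ] 0.0
[ 0.43595384 -0.05870629  0.21630771] [2.69544864e-04 7.72499089e-01 6.35015753e-01 2.81756365e-04]
```

View pics/w3.png

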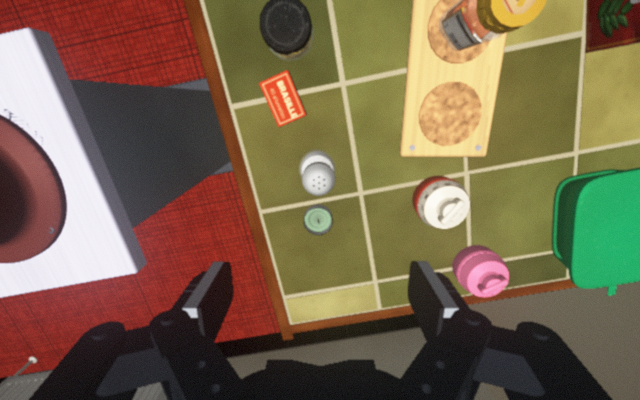

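```bash
python3 -m inch '[{"dx":0.002,"dy":-0.001,"dz":0.06,"rx":0,"ry":0,"rz":0},{"dx":0.002,"dy":-0.001,"dz":0.12,"rx":0,"ry":0,"rz":0},{"dx":0.002,"dy":-0.001,"dz":0.18,"rx":0,"ry":0,"rz":0},{"dx":0.002,"dy":-0.001,"dz":0.215,"rx":0,"ry":0,"rz":0},{"dx":0.002,"dy":-0.001,"dz":0.232,"rx":0,"ry":0,"rz":0}]' 1
python3 -m inch '[{"dx":0,"dy":0,"dz":0.002,"rx":0,"ry":0,"rz":0},{"dx":0,"dy":0,"dz":0.002,"rx":0,"ry":0,"rz":0},{"dx":0,"dy":0,"dz":0.002,"rx":0,"ry":0,"rz":0}]' 
python3 -m inch '[{"dx":0,"dy":0,"dz":0,"rx":0,"ry":0,"rz":0},{"dx":0,"dy":0,"dz":0,"rx":0,"ry":0,"rz":0},{"dx":0,"dy":0,"dz":0,"rx":0,"ry":0,"rz":0},{"dx":0,"dy":0,"dz":0,"rx":0,"ry":0,"rz":0},{"dx":0,"dy":0,"dz":0,"rx":0,"ry":0,"rz":0}]' -1
```

```text
time: 8.8
tool_pos: [0.4326, -0.0563, 0.0268]
tool_rot: [-0.002, 0.773, 0.635, -0.002]
contact_force: [0.3, 0.1, 0.2]
gripper_width: 1.002
grasp_force: 0.0
time: 9.1
tool_pos: [0.4365, -0.0579, 0.0307]
tool_rot: [0.002, 0.773, 0.635, 0.001]
contact_force: [-0.2, 0.7, 1.1]
gripper_width: 1.0
grasp_force: 0.0
time: 9.6
tool_pos: [0.4348, -0.0575, 0.0292]
tool_rot: [0.0, 0.773, 0.635, 0.0]
contact_force: [-2.2, -0.1, 4.4]
gripper_width: 0.372
grasp_force: 58.8
```

The opening of 0.372 is about 32 mm, narrower than the 44 mm body, so I'll look before lifting.

```bash
python3 -c "
from h import *
import cv2
s=optics.grab_frame('side')[190:290,210:350];w=optics.grab_frame('wrist')[120:400,150:490]
cv2.imwrite('pics/c2.png',np.hstack([cv2.resize(s,(392,280),interpolation=cv2.INTER_CUBIC),w])[:,:,::-1])"
```

```text
(no output)
```

View pics/c2.png

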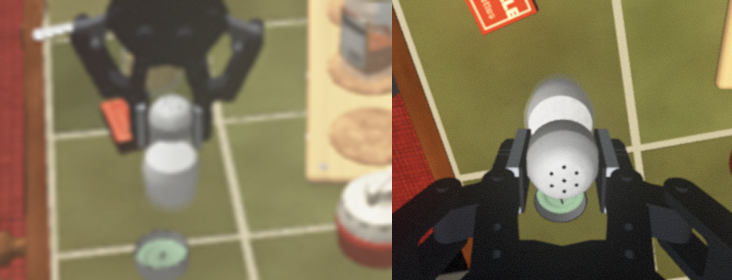

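```bash
python3 -c "
from h import *
look('salt_centre')
for c in ('side','scene'):
  optics.grab_frame(c)
  for d in nets.boxes_of(c,'salt_centre')[:1]: print(c,np.round(d['bbox'],1),fit([(optics.camera_info(c),np.array(d['bbox']))],.09,.022))
  print(proj(optics.camera_info(c),cyl(.436,-.0575,.09,.022)).reshape(2,40,2).mean(1))
  print(proj(optics.camera_info(c),np.array([[.436+.98*.025,-.0625,.029],[.436-.98*.025,-.0525,.029]])))
s=state();print(s['tool_pos'],s['gripper_width'],s['grasp_force'])"
```

```text
cam [0.452 0.022 0.199]
salt_centre 0.62 [318.0, 258.0, 76.0, 123.0] [ 0.4372 -0.0511] 0.0
side [273.  243.4  26.2  41.9] (array([ 0.43938289, -0.05672324]), np.float64(9.365521691506729e-10))
[[272.55621089 260.77103359]
 [271.34247053 226.30586546]]
[[284.0423791  250.39044351]
 [259.80708763 249.63946828]]
scene [383.3 221.9  15.4  37.9] (array([ 0.42414993, -0.04851469]), np.float64(5.684341886080802e-14))
[[381.31529688 232.94059624]
 [384.55369653 203.67759051]]
[[378.23213664 218.58792709]
 [386.81948971 229.28726648]]
[ 0.43486791 -0.05752275  0.02915519] 0.37180940950732877 58.90161273840931
```

```bash
python3 -m inch '[{"dx":0,"dy":0,"dz":-0.006,"rx":0,"ry":0,"rz":0},{"dx":0,"dy":0,"dz":-0.012,"rx":0,"ry":0,"rz":0},{"dx":0,"dy":0,"dz":-0.018,"rx":0,"ry":0,"rz":0},{"dx":0,"dy":0,"dz":-0.018,"rx":0,"ry":0,"rz":0},{"dx":0,"dy":0,"dz":-0.018,"rx":0,"ry":0,"rz":0}]'
python3 -c "
from h import *
import cv2
s=optics.grab_frame('side')[190:290,210:350];w=optics.grab_frame('wrist')[120:400,150:490]
cv2.imwrite('pics/c3.png',np.hstack([cv2.resize(s,(392,280),interpolation=cv2.INTER_CUBIC),w])[:,:,::-1])"
```

```text
time: 10.5
tool_pos: [0.4345, -0.0574, 0.0429]
tool_rot: [0.0, 0.773, 0.635, 0.0]
contact_force: [0.3, 0.8, -2.2]
gripper_width: 0.374
grasp_force: 58.3
```

View pics/c3.png

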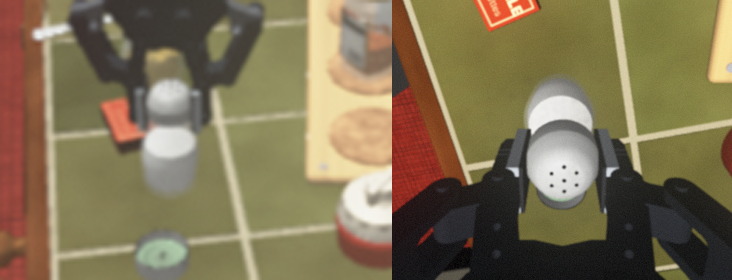

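It lifts cleanly and hangs upright, held at the shoulder. On to pad 3.

```bash
python3 -m inch '[{"dx":0,"dy":0,"dz":-0.05,"rx":0,"ry":0,"rz":0},{"dx":0,"dy":0,"dz":-0.1,"rx":0,"ry":0,"rz":0},{"dx":0,"dy":0,"dz":-0.15,"rx":0,"ry":0,"rz":0},{"dx":0,"dy":0,"dz":-0.19,"rx":0,"ry":0,"rz":0},{"dx":0,"dy":0,"dz":-0.2,"rx":0,"ry":0,"rz":0}]'
python3 -c "
from h import *
print(go(.6315,.147,.2,1.374))"
```

```text
time: 11.1
tool_pos: [0.4366, -0.058, 0.2074]
tool_rot: [0.003, 0.773, 0.635, 0.002]
contact_force: [0.2, -0.6, -0.5]
gripper_width: 0.372
grasp_force: 58.8
[0.2988, 0.189, 0.0105, 0.0005]
```

```bash
python3 -m inch '[{"dx":0.042,"dy":0.026,"dz":0,"rx":0,"ry":0,"rz":0},{"dx":0.085,"dy":0.054,"dz":0,"rx":0,"ry":0,"rz":0},{"dx":0.128,"dy":0.081,"dz":0,"rx":0,"ry":0,"rz":0},{"dx":0.17,"dy":0.108,"dz":0,"rx":0,"ry":0,"rz":0},{"dx":0.213,"dy":0.135,"dz":0,"rx":0,"ry":0,"rz":0}]'
python3 -m inch '[{"dx":0.042,"dy":0.026,"dz":0,"rx":0,"ry":0,"rz":0},{"dx":0.07,"dy":0.044,"dz":0,"rx":0,"ry":0,"rz":0},{"dx":0.086,"dy":0.054,"dz":0,"rx":0,"ry":0,"rz":0},{"dx":0.086,"dy":0.054,"dz":0,"rx":0,"ry":0,"rz":0},{"dx":0.086,"dy":0.054,"dz":0,"rx":0,"ry":0,"rz":0}]'
python3 -c "
from h import *
look('pad_1');z=state()['tool_pos'];look('salt_centre',z0=z[2]-.0292);print(z,go(.6315,.147,.05,1.374))"
```

```text
time: 11.6
tool_pos: [0.5737, 0.09, 0.2004]
tool_rot: [-0.001, 0.773, 0.635, -0.001]
contact_force: [0.4, -0.0, -0.2]
gripper_width: 0.372
grasp_force: 58.8
time: 12.1
tool_pos: [0.6284, 0.1475, 0.2008]
tool_rot: [-0.001, 0.773, 0.635, -0.001]
contact_force: [-0.3, 0.6, -0.7]
gripper_width: 0.37
grasp_force: 58.8
cam [0.647 0.227 0.37 ]
pad_1 0.65 [324.0, 86.0, 65.0, 70.0] [0.652 0.239] 0.0
pad_1 0.64 [322.0, 169.0, 61.0, 56.0] [0.633  0.1497] 0.0
pad_1 0.44 [331.0, 320.0, 15.0, 4.0] [ 0.604  -0.0637] 0.0
cam [0.646 0.227 0.371]
salt_centre 0.76 [318.0, 257.0, 78.0, 128.0] [0.6311 0.1543] 0.0
[0.62852161 0.14705601 0.20186566] [0.0007, 0.0034, 0.1907, -0.0001]
```

```bash
python3 -m inch '[{"dx":-0.003,"dy":0.0045,"dz":0.05,"rx":0,"ry":0,"rz":0},{"dx":-0.003,"dy":0.0045,"dz":0.1,"rx":0,"ry":0,"rz":0},{"dx":-0.003,"dy":0.0045,"dz":0.15,"rx":0,"ry":0,"rz":0},{"dx":-0.003,"dy":0.0045,"dz":0.177,"rx":0,"ry":0,"rz":0},{"dx":-0.003,"dy":0.0045,"dz":0.185,"rx":0,"ry":0,"rz":0}]'
python3 -m inch '[{"dx":0,"dy":0,"dz":0.003,"rx":0,"ry":0,"rz":0},{"dx":0,"dy":0,"dz":0.006,"rx":0,"ry":0,"rz":0},{"dx":0,"dy":0,"dz":0.009,"rx":0,"ry":0,"rz":0},{"dx":0,"dy":0,"dz":0.009,"rx":0,"ry":0,"rz":0},{"dx":0,"dy":0,"dz":0.009,"rx":0,"ry":0,"rz":0}]'
```

```text
time: 12.8
tool_pos: [0.6294, 0.1438, 0.051]
tool_rot: [-0.002, 0.773, 0.634, -0.003]
contact_force: [-0.3, -0.1, -2.1]
gripper_width: 0.371
grasp_force: 58.8
time: 13.3
tool_pos: [0.633, 0.1448, 0.0486]
tool_rot: [0.0, 0.773, 0.635, 0.001]
contact_force: [-0.4, -0.4, -0.8]
gripper_width: 0.37
grasp_force: 58.8
```

```bash
python3 -m inch '[{"dx":0,"dy":0,"dz":0.003,"rx":0,"ry":0,"rz":0},{"dx":0,"dy":0,"dz":0.003,"rx":0,"ry":0,"rz":0},{"dx":0,"dy":0,"dz":0.003,"rx":0,"ry":0,"rz":0}]'
```

```text
time: 13.6
tool_pos: [0.6332, 0.1449, 0.0462]
tool_rot: [0.0, 0.773, 0.635, 0.001]
contact_force: [-0.4, 0.6, 4.2]
gripper_width: 0.371
grasp_force: 59.4
```

Contact with the pad (about 5 N). I'll release, rise and go to the black-lid jar.

```bash
python3 -m inch '[{"dx":0,"dy":0,"dz":-0.001,"rx":0,"ry":0,"rz":0},{"dx":0,"dy":0,"dz":-0.001,"rx":0,"ry":0,"rz":0},{"dx":0,"dy":0,"dz":-0.001,"rx":0,"ry":0,"rz":0},{"dx":0,"dy":0,"dz":-0.001,"rx":0,"ry":0,"rz":0},{"dx":0,"dy":0,"dz":-0.001,"rx":0,"ry":0,"rz":0}]' 1
python3 -m inch '[{"dx":0,"dy":0,"dz":-0.03,"rx":0,"ry":0,"rz":0},{"dx":0,"dy":0,"dz":-0.08,"rx":0,"ry":0,"rz":0},{"dx":0,"dy":0,"dz":-0.14,"rx":0,"ry":0,"rz":0},{"dx":0,"dy":0,"dz":-0.2,"rx":0,"ry":0,"rz":0},{"dx":0,"dy":0,"dz":-0.23,"rx":0,"ry":0,"rz":0}]'
python3 -c "
from h import *
print(go(.433,.0933,.2,1.374))"
```

```text
time: 14.1
tool_pos: [0.6322, 0.1447, 0.0458]
tool_rot: [-0.0, 0.773, 0.635, -0.0]
contact_force: [0.1, -0.6, 0.1]
gripper_width: 0.998
grasp_force: 0.0
time: 14.6
tool_pos: [0.6343, 0.145, 0.2362]
tool_rot: [0.002, 0.773, 0.635, 0.003]
contact_force: [-0.4, 0.1, 0.9]
gripper_width: 1.0
grasp_force: 0.0
[-0.1124, -0.2346, 0.0433, 0.0006]
```

```bash
python3 -m inch '[{"dx":-0.025,"dy":-0.055,"dz":0,"rx":0,"ry":0,"rz":0},{"dx":-0.05,"dy":-0.11,"dz":0,"rx":0,"ry":0,"rz":0},{"dx":-0.075,"dy":-0.165,"dz":0.015,"rx":0,"ry":0,"rz":0},{"dx":-0.1,"dy":-0.215,"dz":0.03,"rx":0,"ry":0,"rz":0},{"dx":-0.112,"dy":-0.235,"dz":0.04,"rx":0,"ry":0,"rz":0}]'
python3 -m inch '[{"dx":0,"dy":0,"dz":0,"rx":0,"ry":0,"rz":0},{"dx":0,"dy":0,"dz":0,"rx":0,"ry":0,"rz":0},{"dx":0,"dy":0,"dz":0,"rx":0,"ry":0,"rz":0}]'
python3 -c "
from h import *
look('jar_centre');s=state();print(s['tool_pos'],s['tool_rot'])"
```

```text
time: 15.1
tool_pos: [0.4273, 0.093, 0.1965]
tool_rot: [-0.0, 0.773, 0.635, -0.001]
contact_force: [0.6, 0.1, 0.0]
gripper_width: 1.001
grasp_force: 0.0
time: 15.4
tool_pos: [0.4318, 0.0936, 0.1991]
tool_rot: [0.0, 0.773, 0.635, 0.001]
contact_force: [0.2, -0.6, -0.2]
gripper_width: 1.001
grasp_force: 0.0
cam [0.449 0.173 0.368]
jar_centre 0.61 [322.0, 182.0, 44.0, 53.0] [0.4349 0.0885] 0.0
[0.43175154 0.09363016 0.19878821] [2.26948349e-04 7.72842539e-01 6.34597699e-01 3.44183987e-04]
```

```bash
python3 -m inch '[{"dx":-0.003,"dy":0.003,"dz":0.06,"rx":0,"ry":0,"rz":0},{"dx":-0.003,"dy":0.003,"dz":0.12,"rx":0,"ry":0,"rz":0},{"dx":-0.003,"dy":0.003,"dz":0.17,"rx":0,"ry":0,"rz":0},{"dx":-0.003,"dy":0.003,"dz":0.2,"rx":0,"ry":0,"rz":0},{"dx":-0.003,"dy":0.003,"dz":0.217,"rx":0,"ry":0,"rz":0}]' 1
python3 -m inch '[{"dx":0,"dy":0,"dz":0.001,"rx":0,"ry":0,"rz":0},{"dx":0,"dy":0,"dz":0.001,"rx":0,"ry":0,"rz":0},{"dx":0,"dy":0,"dz":0.001,"rx":0,"ry":0,"rz":0}]' 
python3 -m inch '[{"dx":0,"dy":0,"dz":0,"rx":0,"ry":0,"rz":0},{"dx":0,"dy":0,"dz":0,"rx":0,"ry":0,"rz":0},{"dx":0,"dy":0,"dz":0,"rx":0,"ry":0,"rz":0},{"dx":0,"dy":0,"dz":0,"rx":0,"ry":0,"rz":0},{"dx":0,"dy":0,"dz":0,"rx":0,"ry":0,"rz":0}]' -1
python3 -m inch '[{"dx":0,"dy":0,"dz":-0.02,"rx":0,"ry":0,"rz":0},{"dx":0,"dy":0,"dz":-0.06,"rx":0,"ry":0,"rz":0},{"dx":0,"dy":0,"dz":-0.12,"rx":0,"ry":0,"rz":0},{"dx":0,"dy":0,"dz":-0.18,"rx":0,"ry":0,"rz":0},{"dx":0,"dy":0,"dz":-0.2,"rx":0,"ry":0,"rz":0}]' 
python3 -c "
from h import *
print(go(.6485,.237,.19,1.374))"
```

```text
time: 16.0
tool_pos: [0.4312, 0.0907, 0.0218]
tool_rot: [-0.001, 0.773, 0.635, -0.002]
contact_force: [-0.4, 0.7, 0.0]
gripper_width: 1.002
grasp_force: 0.0
time: 16.3
tool_pos: [0.4343, 0.0907, 0.0256]
tool_rot: [0.001, 0.773, 0.635, 0.001]
contact_force: [0.9, -0.4, 0.8]
gripper_width: 1.001
grasp_force: 0.0
time: 16.8
tool_pos: [0.4332, 0.0907, 0.0249]
tool_rot: [0.0, 0.773, 0.635, 0.001]
contact_force: [-1.1, -0.4, 5.5]
gripper_width: 0.535
grasp_force: 60.8
time: 17.3
tool_pos: [0.4351, 0.0908, 0.1895]
tool_rot: [0.003, 0.773, 0.635, 0.004]
contact_force: [0.5, 0.3, -1.5]
gripper_width: 0.536
grasp_force: 61.9
[0.2312, 0.226, 0.002, 0.0006]
```

```bash
python3 -m inch '[{"dx":0.035,"dy":0.034,"dz":0,"rx":0,"ry":0,"rz":0},{"dx":0.07,"dy":0.068,"dz":0,"rx":0,"ry":0,"rz":0},{"dx":0.105,"dy":0.103,"dz":0,"rx":0,"ry":0,"rz":0},{"dx":0.14,"dy":0.137,"dz":0,"rx":0,"ry":0,"rz":0},{"dx":0.175,"dy":0.171,"dz":0,"rx":0,"ry":0,"rz":0}]'
python3 -m inch '[{"dx":0.03,"dy":0.03,"dz":0,"rx":0,"ry":0,"rz":0},{"dx":0.05,"dy":0.05,"dz":0,"rx":0,"ry":0,"rz":0},{"dx":0.056,"dy":0.055,"dz":0,"rx":0,"ry":0,"rz":0},{"dx":0.056,"dy":0.055,"dz":0,"rx":0,"ry":0,"rz":0},{"dx":0.056,"dy":0.055,"dz":0,"rx":0,"ry":0,"rz":0}]'
python3 -c "
from h import *
look('pad_1','w4');z=state()['tool_pos'];look('jar_centre',z0=z[2]-.0249);print(z,go(.6485,.237,.042,1.374))"
```

```text
time: 17.8
tool_pos: [0.5943, 0.2021, 0.1815]
tool_rot: [-0.001, 0.773, 0.635, -0.001]
contact_force: [0.6, 0.2, -1.1]
gripper_width: 0.538
grasp_force: 62.0
time: 18.3
tool_pos: [0.6447, 0.2361, 0.1827]
tool_rot: [-0.0, 0.773, 0.634, -0.001]
contact_force: [0.5, -0.3, -1.0]
gripper_width: 0.535
grasp_force: 62.1
cam [0.663 0.316 0.352]
pad_1 0.77 [325.0, 170.0, 64.0, 58.0] [0.6523 0.2401] 0.0
pad_1 0.39 [326.0, 359.0, 54.0, 3.0] [ 0.6028 -0.023 ] 0.0
cam [0.663 0.316 0.353]
jar_centre 0.69 [320.0, 258.0, 97.0, 122.0] [0.6463 0.2345] 0.0
jar_centre 0.36 [326.0, 63.0, 86.0, 94.0] [0.667  0.3266] 0.0
[0.64494891 0.23605246 0.18349959] [0.0018, 0.0038, 0.1774, 0.0002]
```

View pics/w4.png

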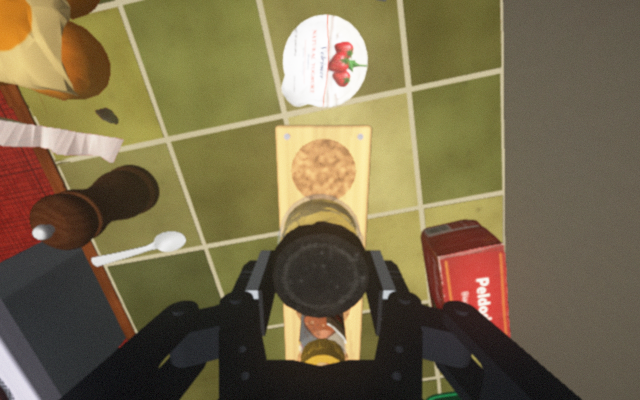

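The picture shows pad 4 free at (325,170) between the held jar and the yoghurt pot. The mill is still standing at (90,215). Lowering now.

```bash
python3 -m inch '[{"dx":0.007,"dy":0.005,"dz":0.05,"rx":0,"ry":0,"rz":0},{"dx":0.007,"dy":0.005,"dz":0.1,"rx":0,"ry":0,"rz":0},{"dx":0.007,"dy":0.005,"dz":0.14,"rx":0,"ry":0,"rz":0},{"dx":0.007,"dy":0.005,"dz":0.16,"rx":0,"ry":0,"rz":0},{"dx":0.007,"dy":0.005,"dz":0.168,"rx":0,"ry":0,"rz":0}]'
python3 -m inch '[{"dx":0,"dy":0,"dz":0.003,"rx":0,"ry":0,"rz":0},{"dx":0,"dy":0,"dz":0.006,"rx":0,"ry":0,"rz":0},{"dx":0,"dy":0,"dz":0.009,"rx":0,"ry":0,"rz":0},{"dx":0,"dy":0,"dz":0.009,"rx":0,"ry":0,"rz":0},{"dx":0,"dy":0,"dz":0.009,"rx":0,"ry":0,"rz":0}]'
```

```text
time: 19.0
tool_pos: [0.6493, 0.2409, 0.0471]
tool_rot: [-0.001, 0.773, 0.634, -0.002]
contact_force: [-0.1, -0.2, -1.7]
gripper_width: 0.538
grasp_force: 62.1
time: 19.5
tool_pos: [0.6513, 0.2415, 0.0429]
tool_rot: [0.0, 0.773, 0.635, 0.001]
contact_force: [-0.4, -0.2, -1.5]
gripper_width: 0.535
grasp_force: 62.1
```

```bash
python3 -m inch '[{"dx":0,"dy":0,"dz":0.002,"rx":0,"ry":0,"rz":0},{"dx":0,"dy":0,"dz":0.002,"rx":0,"ry":0,"rz":0},{"dx":0,"dy":0,"dz":0.002,"rx":0,"ry":0,"rz":0}]'
python3 -m inch '[{"dx":0,"dy":0,"dz":-0.001,"rx":0,"ry":0,"rz":0},{"dx":0,"dy":0,"dz":-0.001,"rx":0,"ry":0,"rz":0},{"dx":0,"dy":0,"dz":-0.001,"rx":0,"ry":0,"rz":0},{"dx":0,"dy":0,"dz":-0.001,"rx":0,"ry":0,"rz":0},{"dx":0,"dy":0,"dz":-0.001,"rx":0,"ry":0,"rz":0}]' 1
python3 -m inch '[{"dx":0,"dy":0,"dz":-0.03,"rx":0,"ry":0,"rz":0},{"dx":0,"dy":0,"dz":-0.08,"rx":0,"ry":0,"rz":0},{"dx":0,"dy":0,"dz":-0.14,"rx":0,"ry":0,"rz":0},{"dx":0,"dy":0,"dz":-0.2,"rx":0,"ry":0,"rz":0},{"dx":0,"dy":0,"dz":-0.25,"rx":0,"ry":0,"rz":0}]'
python3 -m inch '[{"dx":0,"dy":0,"dz":-0.03,"rx":0,"ry":0,"rz":0},{"dx":0,"dy":0,"dz":-0.04,"rx":0,"ry":0,"rz":0}]'
python3 -c "
from h import *
print(go(.4272,.2578,.26,1.374))"
```

```text
time: 19.8
tool_pos: [0.6514, 0.2417, 0.042]
tool_rot: [0.0, 0.773, 0.635, 0.001]
contact_force: [-2.0, -0.5, 5.4]
gripper_width: 0.534
grasp_force: 62.6
time: 20.3
tool_pos: [0.6507, 0.2413, 0.0409]
tool_rot: [-0.0, 0.773, 0.635, -0.0]
contact_force: [0.2, 0.8, 0.2]
gripper_width: 1.005
grasp_force: 0.0
time: 20.8
tool_pos: [0.6512, 0.2415, 0.2446]
tool_rot: [0.001, 0.773, 0.635, 0.001]
contact_force: [0.9, -0.0, -0.2]
gripper_width: 0.999
grasp_force: 0.0
time: 21.0
tool_pos: [0.6523, 0.2418, 0.2781]
tool_rot: [0.002, 0.773, 0.635, 0.003]
contact_force: [0.2, -0.2, 1.0]
gripper_width: 1.001
grasp_force: 0.0
[-0.0352, -0.28, 0.0208, 0.0006]
```

```bash
python3 -m inch '[{"dx":-0.008,"dy":-0.06,"dz":0,"rx":0,"ry":0,"rz":0},{"dx":-0.016,"dy":-0.12,"dz":0,"rx":0,"ry":0,"rz":0},{"dx":-0.024,"dy":-0.18,"dz":0,"rx":0,"ry":0,"rz":0},{"dx":-0.03,"dy":-0.24,"dz":0,"rx":0,"ry":0,"rz":0},{"dx":-0.035,"dy":-0.28,"dz":0.02,"rx":0,"ry":0,"rz":0}]'
python3 -m inch '[{"dx":0,"dy":0,"dz":0,"rx":0,"ry":0,"rz":0},{"dx":0,"dy":0,"dz":0,"rx":0,"ry":0,"rz":0},{"dx":0,"dy":0,"dz":0,"rx":0,"ry":0,"rz":0}]'
python3 -c "
from h import *
look('mill_centre','w5');s=state();print(s['tool_pos'],s['tool_rot'])"
```

```text
time: 21.5
tool_pos: [0.4237, 0.258, 0.2575]
tool_rot: [0.0, 0.773, 0.635, 0.001]
contact_force: [-0.8, 0.0, 0.7]
gripper_width: 0.998
grasp_force: 0.0
time: 21.8
tool_pos: [0.4265, 0.2575, 0.2571]
tool_rot: [0.0, 0.773, 0.634, -0.0]
contact_force: [-0.3, -0.2, 0.5]
gripper_width: 0.996
grasp_force: 0.0
cam [0.444 0.337 0.426]
mill_centre 0.6 [320.0, 169.0, 46.0, 58.0] [0.4305 0.2666] 0.0
[0.42686078 0.25746897 0.25758826] [1.13757887e-04 7.73198410e-01 6.34164155e-01 1.77325381e-04]
```

View pics/w5.png

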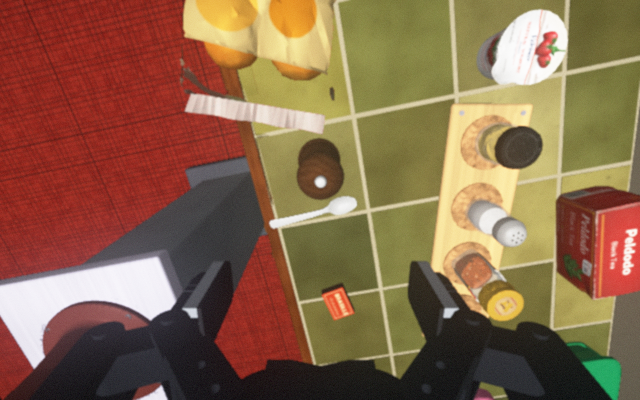

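```bash
python3 -c "
from h import *
i=optics.camera_info('wrist');R=np.array(i['R']);C=-R.T@i['t']
d=R.T@np.array([(320-i['cx'])/i['fx'],(182-i['cy'])/i['fy'],1]);print(C+d*(.13-C[2])/d[2])
for y in (.255,.259,.263): 
  p=proj(i,cyl(.4285,y,.001,.029));print(y,p.min(0),p.max(0))
"
```

```text
[0.42931   0.2604755 0.13     ]
0.255 [299.46660256 141.39913303] [340.84758733 182.39181559]
0.259 [298.84680776 138.5060044 ] [340.34798159 179.7298764 ]
0.263 [298.22340662 135.59572959] [339.84546971 177.05278943]
```

The picture shows the mill upright, with its knob at (320,182). The three placed jars are standing on their pads, at (490,145), (482,210) and (475,265). Grasping the mill.

```bash
python3 -m inch '[{"dx":0.003,"dy":0.0015,"dz":0.05,"rx":0,"ry":0,"rz":0},{"dx":0.003,"dy":0.0015,"dz":0.11,"rx":0,"ry":0,"rz":0},{"dx":0.003,"dy":0.0015,"dz":0.17,"rx":0,"ry":0,"rz":0},{"dx":0.003,"dy":0.0015,"dz":0.21,"rx":0,"ry":0,"rz":0},{"dx":0.003,"dy":0.0015,"dz":0.227,"rx":0,"ry":0,"rz":0}]' 1
python3 -m inch '[{"dx":0,"dy":0,"dz":0.004,"rx":0,"ry":0,"rz":0},{"dx":0,"dy":0,"dz":0.006,"rx":0,"ry":0,"rz":0},{"dx":0,"dy":0,"dz":0.006,"rx":0,"ry":0,"rz":0}]' 
python3 -m inch '[{"dx":0,"dy":0,"dz":0,"rx":0,"ry":0,"rz":0},{"dx":0,"dy":0,"dz":0,"rx":0,"ry":0,"rz":0},{"dx":0,"dy":0,"dz":0,"rx":0,"ry":0,"rz":0},{"dx":0,"dy":0,"dz":0,"rx":0,"ry":0,"rz":0},{"dx":0,"dy":0,"dz":0,"rx":0,"ry":0,"rz":0}]' -1
```

```text
time: 22.4
tool_pos: [0.4257, 0.2585, 0.0717]
tool_rot: [-0.001, 0.773, 0.634, -0.003]
contact_force: [0.7, -1.3, -0.1]
gripper_width: 0.995
grasp_force: 0.0
time: 22.7
tool_pos: [0.4291, 0.2603, 0.0731]
tool_rot: [0.001, 0.773, 0.634, 0.002]
contact_force: [0.4, 0.1, 0.0]
gripper_width: 1.002
grasp_force: 0.0
time: 23.2
tool_pos: [0.428, 0.2602, 0.0727]
tool_rot: [0.0, 0.773, 0.635, 0.001]
contact_force: [-2.3, -0.1, 6.1]
gripper_width: 0.535
grasp_force: 60.4
```

```bash
python3 -m inch '[{"dx":0,"dy":0,"dz":-0.02,"rx":0,"ry":0,"rz":0},{"dx":0,"dy":0,"dz":-0.06,"rx":0,"ry":0,"rz":0},{"dx":0,"dy":0,"dz":-0.11,"rx":0,"ry":0,"rz":0},{"dx":0,"dy":0,"dz":-0.16,"rx":0,"ry":0,"rz":0},{"dx":0,"dy":0,"dz":-0.2,"rx":0,"ry":0,"rz":0}]'
python3 -m inch '[{"dx":0,"dy":0,"dz":-0.01,"rx":0,"ry":0,"rz":0},{"dx":0,"dy":0,"dz":-0.01,"rx":0,"ry":0,"rz":0}]'
python3 -c "
from h import *
print(go(.598,-.0255,.25,1.374))"
```

```text
time: 23.7
tool_pos: [0.4273, 0.2597, 0.233]
tool_rot: [0.0, 0.773, 0.635, 0.001]
contact_force: [0.3, 0.8, -2.7]
gripper_width: 0.533
grasp_force: 62.1
time: 23.9
tool_pos: [0.4277, 0.2599, 0.2396]
tool_rot: [0.0, 0.773, 0.635, 0.001]
contact_force: [-0.9, 0.2, -1.9]
gripper_width: 0.535
grasp_force: 62.1
[-0.3084, 0.2783, -0.0128, 0.0006]
```

```bash
python3 -m inch '[{"dx":-0.035,"dy":0.032,"dz":0,"rx":0,"ry":0,"rz":0},{"dx":-0.07,"dy":0.064,"dz":0,"rx":0,"ry":0,"rz":0},{"dx":-0.105,"dy":0.095,"dz":0,"rx":0,"ry":0,"rz":0},{"dx":-0.14,"dy":0.127,"dz":0,"rx":0,"ry":0,"rz":0},{"dx":-0.175,"dy":0.158,"dz":0,"rx":0,"ry":0,"rz":0}]'
python3 -m inch '[{"dx":-0.035,"dy":0.032,"dz":0,"rx":0,"ry":0,"rz":0},{"dx":-0.07,"dy":0.064,"dz":0,"rx":0,"ry":0,"rz":0},{"dx":-0.1,"dy":0.09,"dz":0,"rx":0,"ry":0,"rz":0},{"dx":-0.12,"dy":0.11,"dz":0,"rx":0,"ry":0,"rz":0},{"dx":-0.133,"dy":0.12,"dz":0,"rx":0,"ry":0,"rz":0}]'
python3 -m inch '[{"dx":0,"dy":0,"dz":0,"rx":0,"ry":0,"rz":0},{"dx":0,"dy":0,"dz":0,"rx":0,"ry":0,"rz":0},{"dx":0,"dy":0,"dz":0,"rx":0,"ry":0,"rz":0}]'
python3 -c "
from h import *
look('pad_1','w6');z=state()['tool_pos'];look('mill_centre',z0=z[2]-.0727);print(z,go(.598,-.0255,.0897,1.374))"
```

```text
time: 24.4
tool_pos: [0.5229, 0.0963, 0.2348]
tool_rot: [-0.002, 0.773, 0.635, -0.002]
contact_force: [-0.2, -0.6, -2.1]
gripper_width: 0.529
grasp_force: 62.3
time: 24.9
tool_pos: [0.5965, -0.0267, 0.2346]
tool_rot: [-0.002, 0.773, 0.634, -0.002]
contact_force: [0.1, -0.1, -2.6]
gripper_width: 0.536
grasp_force: 62.3
time: 25.2
tool_pos: [0.5967, -0.0242, 0.2383]
tool_rot: [-0.001, 0.773, 0.635, -0.0]
contact_force: [0.1, -0.1, -2.3]
gripper_width: 0.532
grasp_force: 62.3
cam [0.614 0.055 0.408]
pad_1 0.93 [321.0, 159.0, 58.0, 41.0] [ 0.6007 -0.017 ] 0.0
pad_1 0.93 [321.0, 92.0, 61.0, 65.0] [0.6166 0.0622] 0.0
pad_1 0.81 [321.0, 22.0, 66.0, 41.0] [0.6308 0.1349] 0.0
cam [0.615 0.055 0.408]
mill_centre 0.89 [322.0, 243.0, 97.0, 147.0] [ 0.6023 -0.0104] 0.0
[ 0.59703032 -0.02427004  0.23886516] [-0.001, 0.0011, 0.1867, 0.0013]
```

View pics/w6.png

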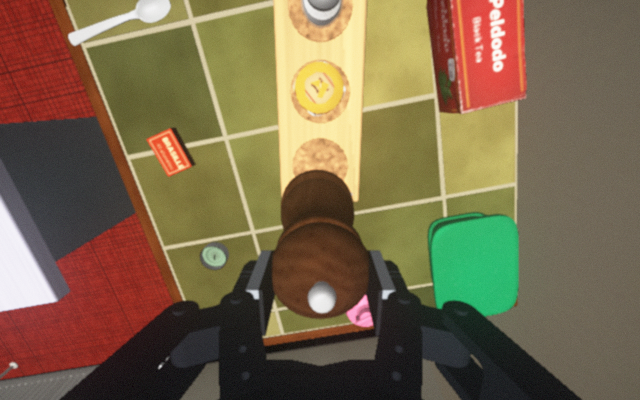

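```bash
python3 -c "
from h import *
i=optics.camera_info('wrist');R=np.array(i['R']);C=-R.T@i['t'];z=state()['tool_pos']
d=R.T@np.array([(321-i['cx'])/i['fx'],(297-i['cy'])/i['fy'],1]);print(z,C+d*(z[2]+.0573-C[2])/d[2])
for t in (0,.004,.008): 
  p=proj(i,cyl(z[0]+.1955*t,z[1]+.98*t,.001,.029,z[2]-.0727));print(t,p.min(0),p.max(0))
"
```

```text
[ 0.59723175 -0.02453544  0.23909458] [ 0.59956555 -0.02381486  0.29639458]
0 [282.82553221 168.6160459 ] [352.87421453 235.18321921]
0.004 [282.64943579 163.69020876] [353.04920554 230.90578481]
0.008 [282.4715647  158.71314702] [353.22595894 226.58683521]
```

The mill hangs upright with its knob at (321,297). The end pad beside the timer is at (321,159), and the spice jar sits centred on its pad at (321,90). Lowering.

```bash
python3 -m inch '[{"dx":-0.0015,"dy":0.001,"dz":0.04,"rx":0,"ry":0,"rz":0},{"dx":-0.0015,"dy":0.001,"dz":0.09,"rx":0,"ry":0,"rz":0},{"dx":-0.0015,"dy":0.001,"dz":0.14,"rx":0,"ry":0,"rz":0},{"dx":-0.0015,"dy":0.001,"dz":0.165,"rx":0,"ry":0,"rz":0},{"dx":-0.0015,"dy":0.001,"dz":0.176,"rx":0,"ry":0,"rz":0}]'
python3 -m inch '[{"dx":0,"dy":0,"dz":0.003,"rx":0,"ry":0,"rz":0},{"dx":0,"dy":0,"dz":0.006,"rx":0,"ry":0,"rz":0},{"dx":0,"dy":0,"dz":0.009,"rx":0,"ry":0,"rz":0},{"dx":0,"dy":0,"dz":0.009,"rx":0,"ry":0,"rz":0},{"dx":0,"dy":0,"dz":0.009,"rx":0,"ry":0,"rz":0}]'
```

```text
time: 25.9
tool_pos: [0.5958, -0.0259, 0.0948]
tool_rot: [-0.002, 0.773, 0.635, -0.002]
contact_force: [-0.2, 0.0, -1.8]
gripper_width: 0.531
grasp_force: 62.3
time: 26.4
tool_pos: [0.5986, -0.0267, 0.0919]
tool_rot: [0.001, 0.773, 0.635, 0.001]
contact_force: [-0.0, -0.6, -2.4]
gripper_width: 0.531
grasp_force: 62.3
```

```bash
python3 -m inch '[{"dx":0,"dy":0,"dz":0.003,"rx":0,"ry":0,"rz":0},{"dx":0,"dy":0,"dz":0.003,"rx":0,"ry":0,"rz":0},{"dx":0,"dy":0,"dz":0.003,"rx":0,"ry":0,"rz":0}]'
```

```text
time: 26.7
tool_pos: [0.5988, -0.0269, 0.0897]
tool_rot: [0.001, 0.773, 0.635, 0.001]
contact_force: [-1.3, -0.4, 3.9]
gripper_width: 0.529
grasp_force: 62.9
```

```bash
python3 -m inch '[{"dx":0,"dy":0,"dz":-0.001,"rx":0,"ry":0,"rz":0},{"dx":0,"dy":0,"dz":-0.001,"rx":0,"ry":0,"rz":0},{"dx":0,"dy":0,"dz":-0.001,"rx":0,"ry":0,"rz":0},{"dx":0,"dy":0,"dz":-0.001,"rx":0,"ry":0,"rz":0},{"dx":0,"dy":0,"dz":-0.001,"rx":0,"ry":0,"rz":0}]' 1
python3 -m inch '[{"dx":0,"dy":0,"dz":-0.03,"rx":0,"ry":0,"rz":0},{"dx":0,"dy":0,"dz":-0.08,"rx":0,"ry":0,"rz":0},{"dx":0,"dy":0,"dz":-0.14,"rx":0,"ry":0,"rz":0},{"dx":0,"dy":0,"dz":-0.2,"rx":0,"ry":0,"rz":0},{"dx":0,"dy":0,"dz":-0.24,"rx":0,"ry":0,"rz":0}]'
python3 -m inch '[{"dx":-0.05,"dy":-0.03,"dz":0,"rx":0,"ry":0,"rz":0},{"dx":-0.1,"dy":-0.06,"dz":0,"rx":0,"ry":0,"rz":0},{"dx":-0.15,"dy":-0.09,"dz":0,"rx":0,"ry":0,"rz":0},{"dx":-0.2,"dy":-0.12,"dz":0,"rx":0,"ry":0,"rz":0},{"dx":-0.25,"dy":-0.15,"dz":0,"rx":0,"ry":0,"rz":0}]'
python3 -c "
from h import *
import cv2
s=optics.grab_frame('side')[130:310,270:410];w=optics.grab_frame('scene')[130:270,180:420]
S=cv2.resize(s,None,fx=2.6,fy=2.6,interpolation=cv2.INTER_CUBIC);W=cv2.resize(w,None,fx=1.75,fy=1.75,interpolation=cv2.INTER_CUBIC)
W=np.vstack([W,np.zeros((S.shape[0]-W.shape[0],W.shape[1],3),np.uint8)])
cv2.imwrite('pics/f1.png',np.hstack([S,W])[:,:,::-1])"
```

```text
time: 27.2
tool_pos: [0.5979, -0.0266, 0.089]
tool_rot: [-0.0, 0.773, 0.635, -0.0]
contact_force: [0.7, 0.2, 0.1]
gripper_width: 1.0
grasp_force: 0.0
time: 27.7
tool_pos: [0.5989, -0.0268, 0.2858]
tool_rot: [0.002, 0.773, 0.635, 0.002]
contact_force: [-0.3, -0.4, 0.7]
gripper_width: 0.998
grasp_force: 0.0
time: 28.2
tool_pos: [0.44, -0.2004, 0.2812]
tool_rot: [0.0, 0.773, 0.635, 0.0]
contact_force: [0.7, -0.6, -0.3]
gripper_width: 1.003
grasp_force: 0.0
```

View pics/f1.png

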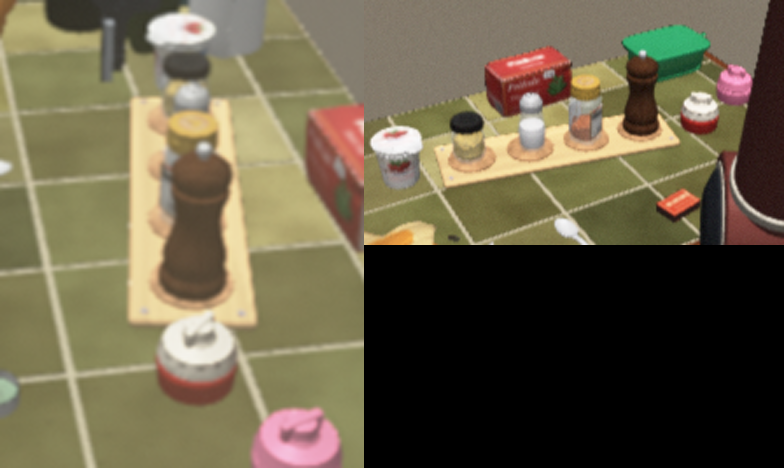

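All four stand upright and centred in height order: mill at (640,130) beside the timer, spice jar (586,135), salt (531,145) and squat jar (470,157) beside the yoghurt pot. The timer and pot haven't moved, so I'm handing in.

```bash
python3 -c "
from plant import ticket
print(ticket.job_done())"
```

```text
the job is handed in; nothing more can be done
None
```

The job is handed in: the mill, spice jar, salt shaker and squat jar stand upright on the cork pads in height order from the timer to the yoghurt pot, nothing fell, and the timer and pot were left alone.

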